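# Seal, weigh and label the tin at the lot table

## Robot

A 6-joint arm with a two-finger parallel gripper is mounted at the origin on the work surface. World frame = base frame: x ahead of the robot, y to its left, z up, the work surface at z = 0. Lengths are in m, angles in rad, forces in N, time in s.
With the tool pointing down it reaches from about 0.25 to 0.775 m from the base axis. Payload 4 kg.
Tool frame: the origin (TCP) lies at the very end of the fingers, on their centre line; the grasp point (between the pads) lies 19 mm behind it; y points along the fingers, x is the direction in which the jaws open and shut, and the axes are right-handed (so a half turn about y gives the same grasp; the last joint's range is limited). The gripper opens to 94 mm and grips with 3 to 60 N. Pads are 16 mm wide; open, the fingers measure 119 mm over their backs; the gripper's body (75 mm by 177 mm) begins 78 mm behind the grasp point.
Start: joints at [1.114, 0.087, 1.371, -0, 1.684, -0.103], TCP at [0.191, 0.516, 0.206] pointing down, gripper open.
Joint ranges: [-3.1, 3.1], [-0.76, 2.03], [0.27, 2.55], [-1.08, 4.22], [0.17, 2.65], [-2.57, 2.57]. Speed limits (rad/s): [2.79, 2.79, 3.14, 3.14, 3.14, 3.14].

## Interface

Orientations are given as [roll, pitch, yaw] about the fixed x, y, z axes, in that order (R = Rz(yaw) Ry(pitch) Rx(roll)).
In Python, from bench import robot gives the robot as it stands.
- The arm moves only by the shell command python3 -m handwheel 'ROWS' [OPENING]. ROWS is JSON, a list of rows, each an object with "delta_pos": the shift along the tool's x, y, z in mm, a list of three; "yaw": the turn about the tool's y in rad. A call has 1 to 12 rows; each row is the pose to reach, as a shift and turn from the pose commanded when the call began, along the tool's axes at that moment; what a row does not reach only later rows make up. A row lasts 1/10 s, in which the tool goes at most 50 mm and 8.59 degrees, less where a joint would pass 70% of its speed; a pose out of reach is approached as far as the arm can. A call with a gripper value outside its range is refused whole. OPENING is the closure in counts, from 0 (fully open) to 255 (shut), set as the call begins (- or left out, the last holds). The fingers move at their own pace and stop on an object; the grip force is fixed at half the most. Time passes only in rows, so rows that repeat a pose let the fingers close. It gives the time, the measured TCP pose, the force and the opening at its end, in the units of the state.
- robot.get_obs(): the state, without advancing time (a new reading comes with each control period).
- robot.snapshot(name): name is "scene" or "top" or "wrist"; returns a dict with "image" (420x560x3 uint8, red, green, blue), "fx", "fy", "cx", "cy" (pixels), "rvec" (rotation vector, rad) and "tvec" (3), from world to camera coordinates, as OpenCV has them. Camera axes: x right, y down, z forward; pixel columns grow to the right and rows downward; lengths in m; the calibration is good to about 2 mm. A picture is of the moment at which its call begins. There is no depth.
- robot.close_job(): hands the job in, once; it reports no verdict.
The state is a dict: "time": time; "joint_positions": joint angles; "qvel": joint speeds; "joint_torque": joint torques, N m; "tool_pos": TCP position; "ee_rot": TCP orientation; "wrist_force": force on the tool from outside, world axes, zero at the start; "wrist_torque": the same for the moment, N m; "width": finger opening in m.
Only numpy, scipy, OpenCV 4.12 (cv2) and the standard library are available. Lean on these libraries where they do the work, as an engineer would, in place of code of your own. Each camera call takes 0.05 s, during which the arm holds its last target.

## Task

With closed fingers and without gripping anything, book in the tin that stands on the scale: first push its raised cap straight down until it sits fully home on the tin, then press the round key on the label printer all the way down to hold the weight, and last press the long bar key all the way down to print; the cap and both keys stay down by themselves. Leave the big square key alone, keep that order, do not lift, tip or shift the tin or the things standing around, and draw back clear at the end.

Things in the scene. Friction and masses are not known exactly. Their poses are not given: they have to be found in the camera images.
- scale: bench scale, fixed: low grey box 220 x 200 mm with a flat steel pan on top, pan surface 55 mm above the table. Origin at the centre of its underside; x towards its back, y to its left, z up. It stands left or right of the printer.
- tin_center (a point): centre, half-way up, of the loose oblong tin that stands upright on the pan: 64 (own x) x 100 (own y) x 130 mm high, about 0.6 kg, metal with a dark band round it. z axis is up.
- cap_top (a point): centre of the top face of the tin's ribbed black cap, a disc of 38 mm diameter and 14 mm height on the tin's centre line. Raised, its top is 22 mm above the tin's flat top; home, 14 mm.
- tin_cap (a joint): how far the cap has been pushed down, in m: 0 raised, 0.008 fully home (it starts at 0 to 0.0015). Resists with a steady 5 N, has no spring, and stays where it is left; at 0.008 it meets a hard stop.
- printer: label printer, fixed: grey housing 160 (own x) x 280 (own y) mm, flat deck 45 mm above the table, with a black ridge 45 mm deep and up to 70 mm high along its back edge (own x 32 to 78 mm), from which a small label of paper stands up to about 80 mm (look only). Origin at the centre of its underside. The three white keys stand in a row along own y, 80 mm apart, 20 mm in front of the origin (own x -20 mm); which key is in which place varies.
- round_top (a point): centre of the top face of the round key, a white disc of 30 mm diameter; raised, its top is 16 mm above the printer's deck, fully down 8 mm.
- round_key (a joint): how far the round key is pressed, in m: 0 raised, 0.008 fully down (starts at 0 to 0.001). Resists with a steady 4 N, has no spring and stays down; at 0.008 it meets a hard stop.
- bar_top (a point): centre of the top face of the long bar key, white, 58 mm (printer's own x) by 22 mm; raised, its top is 16 mm above the deck, fully down 8 mm.
- bar_key (a joint): how far the bar key is pressed, in m: same range, resistance and behaviour as the round key.
- square_top (a point): centre of the top face of the big square key (cancel), white, 44 x 44 mm, top 16 mm above the deck. Not to be pressed.
- square_key (a joint): how far the square key is pressed, in m: same range, resistance and behaviour as the round key; must stay up.
- bottle: loose black plastic bottle, 68 mm diameter, 150 mm high, standing on the table behind the printer (on its far side from the robot); bystander. Origin at the centre of its underside.
- carton: loose small cardboard carton, 60 x 110 x 50 mm high, lying behind the scale; bystander. Origin at the centre of its underside.
- jar: loose amber glass jar with a steel lid, 60 mm diameter, 90 mm high, behind the printer beside the bottle; bystander. Origin at the centre of its underside.
Mind the look-alikes: they are no part of the job. Of the things that look like the part that bears tin_center, the smallest one is meant.

How it is judged:
On the way, in this order (a step that is already met when the one before it is completed fails the run):
1. the tin's cap is pushed home (value of joint tin_cap above 0.0065 m), for 0.1 s.
2. the round key is pressed down (value of joint round_key above 0.0065 m), for 0.1 s.
3. the bar key is pressed down (value of joint bar_key above 0.0065 m), for 0.1 s.
At the end, for the whole second after the job is handed in: Cap, round key and bar key each pushed down at least 6.5 of their 8 mm; square key down less than 3 mm; the tin upright (within 0.1 rad) on the scale's pan within 15 mm of its start; bottle, carton and jar within 20 mm of their starts (value of joint each of tin_cap, round_key, bar_key above 0.0065 m and value of joint square_key below 0.003 m and distance of tin_center from where it was at the start of the episode below 0.015 m and angle between tin_center's own z axis and vertical below 0.1 rad and z of tin_center in the frame of scale between 0.115 and 0.125 m and distance of each of bottle, carton, jar from where it was at the start of the episode below 0.02 m); the robot touches nothing.
It fails at once if the round key is pressed (over 4 mm) before the cap is home (value of joint round_key above 0.004 m and value of joint tin_cap below 0.0065 m).
It fails at once if the bar key is pressed (over 4 mm) before the round key is down (value of joint bar_key above 0.004 m and value of joint round_key below 0.0065 m).
It fails at once if the square key is pressed (over 3 mm) (value of joint square_key above 0.003 m).
It fails at once if the tin is lifted off the pan (over 6 mm), tipped (over 0.2 rad) or shifted (over 15 mm) (z of tin_center in the frame of scale above 0.126 m or angle between tin_center's own z axis and vertical above 0.2 rad or distance of tin_center from where it was at the start of the episode above 0.015 m).
It fails at once if a bystander is lifted or shifted over 20 mm (distance of any of bottle, carton, jar from where it was at the start of the episode above 0.02 m).
It also fails if it takes over 56 s, if anything falls off the work surface, if the arm or the gripper's body presses on something with over 40 N, if the wrist force passes 120 N, or if a joint passes its speed limit or range.

## Working session

There is one attempt and no reset: what is moved stays moved. The work goes in short steps, Python scripts to look and compute and a shell command to move; the robot and the scene stay as the last step left them, time stands still between calls to the robot, and variables do not carry over. Pictures are saved under pics/ and viewed, and the job is handed in when it is done.

```bash
ls; mkdir -p pics; cat > h.py <<'E'
import numpy as np, cv2
from bench import robot
def snap(n,f):
    s=robot.snapshot(n); cv2.imwrite(f,s['image'][:,:,::-1]); np.savez(f.replace('.png','.npz'),**s); return s
def ray(s,u,v):
    R,_=cv2.Rodrigues(np.array(s['rvec'],float)); t=np.array(s['tvec'],float).ravel()
    d=R.T@np.array([(u-s['cx'])/s['fx'],(v-s['cy'])/s['fy'],1]); return -R.T@t,d
def plane(s,u,v,z):
    c,d=ray(s,u,v); return c+d*(z-c[2])/d[2]
def proj(s,p):
    K=np.array([[s['fx'],0,s['cx']],[0,s['fy'],s['cy']],[0,0,1]],float)
    return cv2.projectPoints(np.array(p,float).reshape(-1,1,3),np.array(s['rvec'],float),np.array(s['tvec'],float),K,None)[0].reshape(-1,2)
def load(f): return {k:v for k,v in np.load(f).items()}
E
python3 - <<'E'
from h import *
for n in ['scene','top','wrist']:
    s=snap(n,f'pics/{n}0.png'); print(n,ray(s,280,210))
print(robot.get_obs())
E
```

```text
pics
scene (array([ 1.09876834, -0.36795282,  0.83474549]), array([-0.59831271,  0.35567821, -0.71808133]))
top (array([ 0.43653113, -0.0056541 ,  1.29139111]), array([ 0.07833966, -0.00401513, -0.99700969]))
wrist (array([0.12152598, 0.54071627, 0.38396167]), array([ 0.23835993, -0.08672438, -0.96730204]))
{'time': 0.15, 'joint_positions': array([ 1.11388576e+00,  8.78131284e-02,  1.37185467e+00,  2.12000460e-05,
        1.68362686e+00, -1.03082333e-01]), 'qvel': array([ 0.00055609, -0.00118406, -0.0046129 ,  0.0012354 , -0.00164825,
        0.00039197]), 'joint_torque': array([ 2.33769206e-03, -3.40642262e+01, -3.02792716e+01,  7.19589880e-02,
        3.04697338e-02, -1.10472290e-04]), 'tool_pos': array([0.19037595, 0.51556217, 0.20458442]), 'ee_rot': array([-1.57060023,  0.00169081,  1.21697063]), 'wrist_force': array([-0.23818674,  0.44788021,  0.25937214]), 'wrist_torque': array([ 0.00451733, -0.02557433,  0.02457723]), 'width': 0.09401824684481243}
```

View pics/scene0.png

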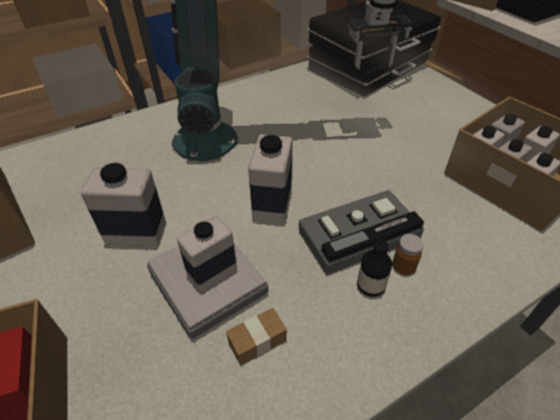

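View pics/top0.png

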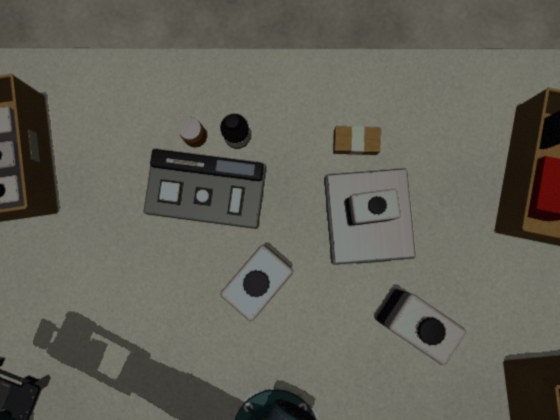

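View pics/wrist0.png

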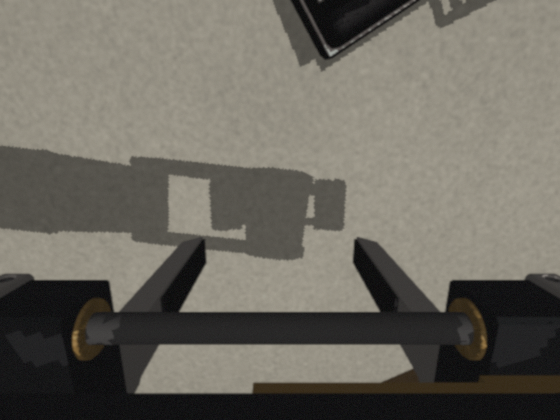

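The scene picture shows the scale with a tin at about (207,255) and the printer at about (362,228). Three tins could be meant, given here by their pixels in the top picture:
- On the scale: cap at (377,205).
- On the table: cap at (256,283).
- On the table: cap at (431,331).

The one on the scale is the smallest and stands on the pan, so it fits the description. I'll measure next and confirm it in an enlarged crop.

```bash
python3 - <<'E'
from h import *
s=load('pics/top0.npz'); im=s['image'].astype(np.uint8)
c=im[140:270,135:425]; cv2.imwrite('pics/top_crop.png',cv2.resize(c,None,fx=2.7,fy=2.7,interpolation=cv2.INTER_CUBIC)[:,:,::-1])
hsv=cv2.cvtColor(im,cv2.COLOR_RGB2HSV); g=cv2.cvtColor(im,cv2.COLOR_RGB2GRAY)
def comps(m,x0,x1,y0,y1,z,mn=40):
    k=np.zeros_like(m);k[y0:y1,x0:x1]=m[y0:y1,x0:x1]
    cs,_=cv2.findContours(k,cv2.RETR_EXTERNAL,cv2.CHAIN_APPROX_NONE)
    for q in cs:
        if cv2.contourArea(q)>mn:
            r=cv2.minAreaRect(q); M=cv2.moments(q); u,v=M['m10']/M['m00'],M['m01']/M['m00']
            b=np.array([plane(s,*p,z)[:2] for p in cv2.boxPoints(r)])
            print(np.round([u,v],1),plane(s,u,v,z).round(4),'sides',np.linalg.norm(b[1]-b[0]).round(4),np.linalg.norm(b[2]-b[1]).round(4),'dir01',np.arctan2(*(b[1]-b[0])[::-1]).round(3))
m=(g>140).astype(np.uint8)*255
print('keys');comps(m,150,260,172,222,.061)
print('cap');comps((g<70).astype(np.uint8)*255,362,392,192,219,.207)
print('tin top');comps((g>150).astype(np.uint8)*255,340,405,180,235,.185,200)
s2=load('pics/scene0.npz'); g2=cv2.cvtColor(s2['image'].astype(np.uint8),cv2.COLOR_RGB2GRAY)
c=s2['image'].astype(np.uint8)[175:335,140:430]; cv2.imwrite('pics/scene_crop.png',cv2.resize(c,None,fx=2.7,fy=2.7,interpolation=cv2.INTER_CUBIC)[:,:,::-1])
E
```

```text
keys
cap
[376.7 205. ] [ 0.5334 -0.2121  0.207 ] sides 0.0363 0.038 dir01 -0.203
tin top
```

View pics/top_crop.png

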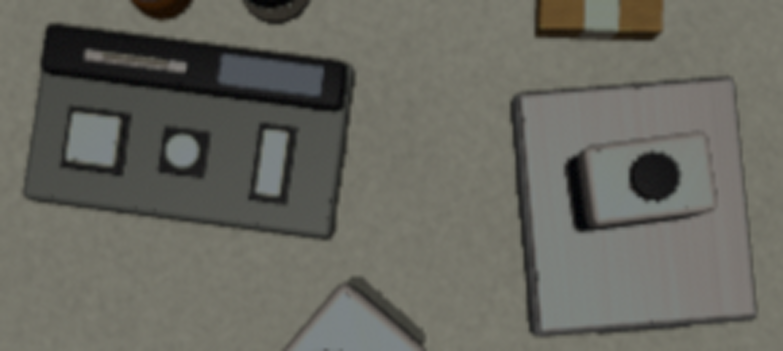

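View pics/scene_crop.png

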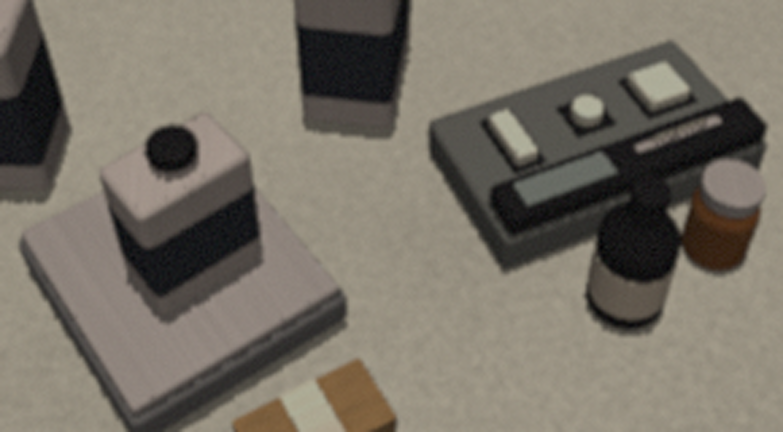

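The crops confirm the tin on the pan, with its cap at top (377,205). The keys from left to right in the top view are square (170,191), round (202,196) and bar (235,200). Next I'll measure precisely in both views.

```bash
python3 - <<'E'
from h import *
def cand(f,rois):
    s=load(f); g=cv2.cvtColor(s['image'].astype(np.uint8),cv2.COLOR_RGB2GRAY)
    out={}
    for n,(x0,x1,y0,y1,z,dark) in rois.items():
        r=g[y0:y1,x0:x1]; 
        t,m=cv2.threshold(r,0,255,cv2.THRESH_OTSU+(cv2.THRESH_BINARY_INV if dark else 0))
        cs,_=cv2.findContours(m,cv2.RETR_EXTERNAL,cv2.CHAIN_APPROX_NONE)
        q=max(cs,key=cv2.contourArea)+np.array([x0,y0]); M=cv2.moments(q); u,v=M['m10']/M['m00'],M['m01']/M['m00']
        b=np.array([plane(s,*p,z)[:2] for p in cv2.boxPoints(cv2.minAreaRect(q))])
        out[n]=(s,u,v)
        print(f,n,t,np.round([u,v],1),plane(s,u,v,z).round(4),np.linalg.norm(b[1]-b[0]).round(4),np.linalg.norm(b[2]-b[1]).round(4))
    return out
a=cand('pics/top0.npz',dict(cap=(362,392,192,219,.207,1),sq=(158,184,178,205,.061,0),rd=(194,213,186,206,.061,0),bar=(227,245,184,217,.061,0)))
b=cand('pics/scene0.npz',dict(cap=(190,217,219,240,.207,1),rd=(347,368,207,223,.061,0),bar=(318,342,213,237,.061,0),sq=(369,400,196,217,.061,0)))
for n in b:
    c1,d1=ray(*a[n]);c2,d2=ray(*b[n])
    l=np.linalg.lstsq(np.c_[d1,-d2],c2-c1,rcond=None)[0]
    p,q=c1+d1*l[0],c2+d2*l[1]; print(n,((p+q)/2).round(4),np.linalg.norm(p-q).round(4))
# other obstacles
s=load('pics/top0.npz')
for n,u,v,z in [('bigtin',256,283,.2),('bigtin2',431,331,.2)]: print(n,plane(s,u,v,z).round(3))
E
```

```text
pics/top0.npz cap 75.0 [376.9 205. ] [ 0.5334 -0.2124  0.207 ] 0.0376 0.0378
pics/top0.npz sq 89.0 [169.1 191. ] [0.5773 0.254  0.061 ] 0.0433 0.0424
pics/top0.npz rd 84.0 [202.1 195.4] [0.5672 0.175  0.061 ] 0.0262 0.0263
pics/top0.npz bar 93.0 [235.3 199.8] [0.5571 0.0959 0.061 ] 0.0564 0.0202
pics/scene0.npz cap 84.0 [203.2 230.5] [ 0.5444 -0.2163  0.207 ] 0.0364 0.0452
pics/scene0.npz rd 113.0 [357.1 214. ] [0.5687 0.175  0.061 ] 0.0256 0.0283
pics/scene0.npz bar 116.0 [329.8 224. ] [0.5603 0.0956 0.061 ] 0.0236 0.0624
pics/scene0.npz sq 118.0 [383.8 205.1] [0.5798 0.2539 0.061 ] 0.047 0.0549
cap [ 0.5345 -0.2141  0.1961] 0.0008
rd [0.5676 0.1755 0.0596] 0.0008
bar [0.5578 0.0968 0.0579] 0.0015
sq [0.578  0.255  0.0587] 0.0014
bigtin [0.369 0.039 0.2  ]
bigtin2 [ 0.273 -0.323  0.2  ]
```

```bash
cat >> h.py <<'E'
from scipy.spatial.transform import Rotation as Ro
def rel(*pts):
    o=robot.get_obs(); R=Ro.from_euler('xyz',o['ee_rot']); print('t',round(o['time'],2),'tcp',o['tool_pos'].round(4),'rot',o['ee_rot'].round(3),'F',o['wrist_force'].round(2),'w',round(o['width'],4))
    for p in pts: print(p,'->',(R.inv().apply(np.array(p)-o['tool_pos'])*1000).round(1))
E
python3 - <<'E'
from h import *
a=load('pics/top0.npz');b=load('pics/scene0.npz')
for n,p,q in [('tinA',(256,283),(270,143)),('tinB',(431,331),(114,172)),('bottle',(235,124),(379,249)),('jar',(193,131),(411,242))]:
    c1,d1=ray(a,*p);c2,d2=ray(b,*q);l=np.linalg.lstsq(np.c_[d1,-d2],c2-c1,rcond=None)[0];print(n,(c1+d1*l[0]).round(3),np.linalg.norm(c1+d1*l[0]-c2-d2*l[1]).round(3))
rel((.35,.42,.32),(.5335,-.2125,.30),(.5335,-.2125,.25),(.52,.2,.32))
E
```

```text
tinA [0.37  0.039 0.21 ] 0.0
tinB [ 0.275 -0.32   0.209] 0.003
bottle [0.722 0.092 0.135] 0.006
jar [0.716 0.195 0.087] 0.012
t 0.15 tcp [0.1904 0.5156 0.2046] rot [-1.571  0.002  1.217] F [-0.24  0.45  0.26] w 0.094
(0.35, 0.42, 0.32) -> [ -34.5 -115.4 -182.8]
(0.5335, -0.2125, 0.3) -> [-564.2  -94.6 -574.1]
(0.5335, -0.2125, 0.25) -> [-564.1  -44.6 -574.1]
(0.52, 0.2, 0.32) -> [-182.  -115.2 -418.5]
```

```bash
python3 -m handwheel '[{"delta_pos":[-15,-50,-30],"yaw":0},{"delta_pos":[-25,-90,-80],"yaw":-0.1},{"delta_pos":[-35,-115,-130],"yaw":-0.2},{"delta_pos":[-50,-115,-180],"yaw":-0.227},{"delta_pos":[-70,-115,-225],"yaw":-0.227},{"delta_pos":[-95,-115,-270],"yaw":-0.227},{"delta_pos":[-115,-115,-310],"yaw":-0.227},{"delta_pos":[-140,-115,-350],"yaw":-0.227},{"delta_pos":[-160,-115,-390],"yaw":-0.227},{"delta_pos":[-182,-115,-418],"yaw":-0.227},{"delta_pos":[-182,-115,-418],"yaw":-0.227},{"delta_pos":[-182,-115,-418],"yaw":-0.227}]' 255
python3 - <<'E'
from h import *
rel((.5335,-.2125,.30),(.5335,-.2125,.25))
E
```

```text
time: 1.35
tool_pos: [0.52, 0.1993, 0.3197]
ee_rot: [-1.569, 0.0, 1.441]
wrist_force: [-0.6, -0.0, -0.1]
width: 0.0018
t 1.35 tcp [0.52   0.1993 0.3197] rot [-1.569  0.     1.441] F [-0.57 -0.   -0.14] w 0.0018
(0.5335, -0.2125, 0.3) -> [-406.6   19.6  -66.6]
(0.5335, -0.2125, 0.25) -> [-406.6   69.6  -66.7]
```

```bash
python3 -m handwheel '[{"delta_pos":[-48,0,-8],"yaw":0},{"delta_pos":[-96,0,-16],"yaw":0},{"delta_pos":[-144,0,-24],"yaw":0},{"delta_pos":[-192,0,-32],"yaw":0},{"delta_pos":[-240,5,-40],"yaw":0},{"delta_pos":[-288,10,-47],"yaw":0},{"delta_pos":[-336,15,-55],"yaw":0},{"delta_pos":[-384,20,-63],"yaw":0},{"delta_pos":[-406.5,40,-66.5],"yaw":0},{"delta_pos":[-406.5,70,-66.5],"yaw":0},{"delta_pos":[-406.5,70,-66.5],"yaw":0},{"delta_pos":[-406.5,70,-66.5],"yaw":0}]'
python3 - <<'E'
from h import *
snap('top','pics/top1.png');snap('scene','pics/scene1.png');snap('wrist','pics/wrist1.png')
rel((.5335,-.2125,.207),(.5335,-.2125,.197))
E
```

```text
time: 2.55
tool_pos: [0.5343, -0.2095, 0.2505]
ee_rot: [-1.57, -0.001, 1.446]
wrist_force: [0.6, 0.2, 0.6]
width: 0.0004
t 2.7 tcp [ 0.5352 -0.2103  0.2531] rot [-1.575e+00  1.000e-03  1.446e+00] F [-0.23 -0.17 -0.4 ] w 0.0008
(0.5335, -0.2125, 0.207) -> [-2.3 46.1  1.6]
(0.5335, -0.2125, 0.197) -> [-2.3 56.1  1.7]
```

View pics/scene1.png

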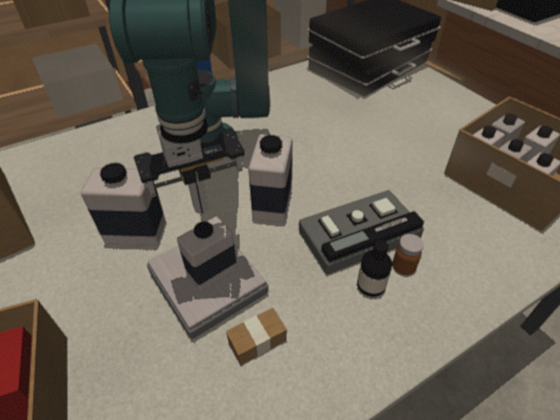

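View pics/wrist1.png

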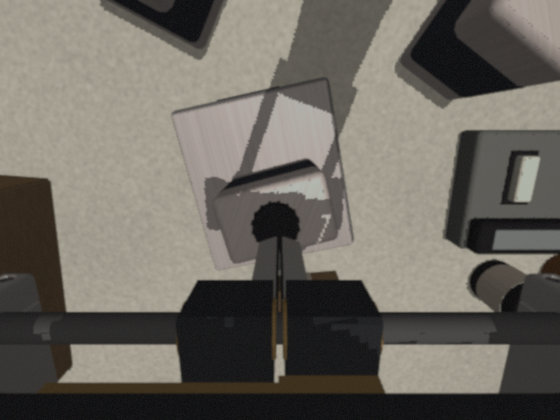

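The scene shows the closed fingers just above the cap at (203,230). In the wrist view the cap is at (275,221), directly below the fingertips. Next I'll check the cap position from the wrist camera.

```bash
python3 - <<'E'
from h import *
s=load('pics/wrist1.npz')
print(plane(s,275,221,.207).round(4), proj(s,[[.5335,-.2125,.207],[.535,-.21,.207],[.535,-.21,.251]]).round(1))
E
python3 -m handwheel '[{"delta_pos":[-2,15,1.5],"yaw":0},{"delta_pos":[-2,30,1.5],"yaw":0},{"delta_pos":[-2,36,1.5],"yaw":0},{"delta_pos":[-2,36,1.5],"yaw":0},{"delta_pos":[-2,36,1.5],"yaw":0}]'
python3 - <<'E'
from h import *
snap('scene','pics/scene2.png');s=snap('wrist','pics/wrist2.png')
rel((.5335,-.2125,.207),(.5335,-.2125,.197))
a=s['image'][150:330,190:370];b=load('pics/scene2.npz')['image'][180:280,150:260]
cv2.imwrite('pics/c2.png',np.hstack([cv2.resize(a,(390,390)),cv2.resize(b,(400,390))])[:,:,::-1])
E
```

```text
[ 0.5294 -0.2132  0.207 ] [[276.6 225.8]
 [280.  227.3]
 [280.1 248.6]]
time: 3.2
tool_pos: [0.5326, -0.2129, 0.2148]
ee_rot: [-1.571, -0.0, 1.444]
wrist_force: [0.5, -0.8, 0.6]
width: 0.0003
t 3.3 tcp [ 0.5328 -0.2132  0.2153] rot [-1.572  0.     1.444] F [-1.06  1.16  0.49] w 0.0003
(0.5335, -0.2125, 0.207) -> [ 0.8  8.3 -0.6]
(0.5335, -0.2125, 0.197) -> [ 0.8 18.3 -0.6]
```

View pics/c2.png

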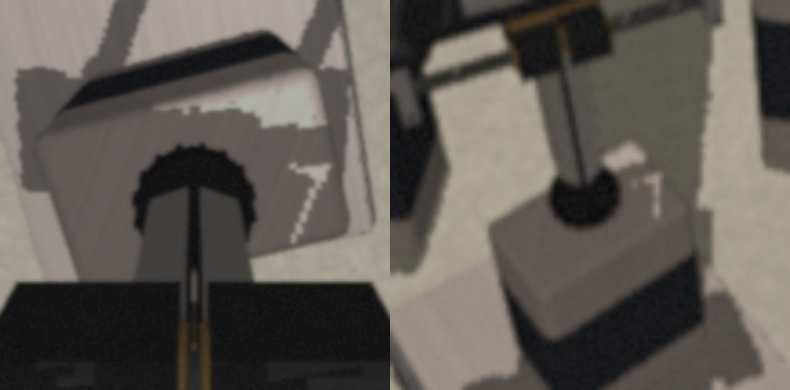

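The fingertips are centred over the cap in both views. I'll press in steps and watch the force.

```bash
python3 -m handwheel '[{"delta_pos":[0,4,0],"yaw":0},{"delta_pos":[0,7,0],"yaw":0},{"delta_pos":[0,9,0],"yaw":0},{"delta_pos":[0,11,0],"yaw":0},{"delta_pos":[0,12,0],"yaw":0},{"delta_pos":[0,12,0],"yaw":0}]'
python3 -m handwheel '[{"delta_pos":[0,1,0],"yaw":0},{"delta_pos":[0,2,0],"yaw":0},{"delta_pos":[0,3,0],"yaw":0},{"delta_pos":[0,3,0],"yaw":0}]'
```

```text
time: 3.9
tool_pos: [0.5325, -0.2131, 0.2031]
ee_rot: [-1.572, 0.0, 1.444]
wrist_force: [-1.8, 1.0, 4.9]
width: 0.0005
time: 4.3
tool_pos: [0.5325, -0.2131, 0.1993]
ee_rot: [-1.571, -0.0, 1.444]
wrist_force: [-1.2, 0.3, 3.4]
width: 0.0003
```

```bash
python3 -m handwheel '[{"delta_pos":[0,0.5,0],"yaw":0},{"delta_pos":[0,1,0],"yaw":0},{"delta_pos":[0,1,0],"yaw":0}]'
python3 -m handwheel '[{"delta_pos":[0,0.5,0],"yaw":0},{"delta_pos":[0,1,0],"yaw":0},{"delta_pos":[0,1,0],"yaw":0}]'
```

```text
time: 4.6
tool_pos: [0.5325, -0.2131, 0.1992]
ee_rot: [-1.571, 0.0, 1.444]
wrist_force: [-3.2, 1.7, 6.8]
width: 0.0002
time: 4.9
tool_pos: [0.5326, -0.2131, 0.1992]
ee_rot: [-1.572, 0.001, 1.444]
wrist_force: [-3.1, 1.5, 8.6]
width: 0.0003
```

```bash
python3 -m handwheel '[{"delta_pos":[0,1,0],"yaw":0},{"delta_pos":[0,2,0],"yaw":0},{"delta_pos":[0,2,0],"yaw":0}]'
python3 -m handwheel '[{"delta_pos":[0,-10,0],"yaw":0},{"delta_pos":[0,-40,0],"yaw":0},{"delta_pos":[0,-80,0],"yaw":0},{"delta_pos":[0,-115,0],"yaw":0},{"delta_pos":[0,-115,0],"yaw":0},{"delta_pos":[0,-115,0],"yaw":0}]'
python3 - <<'E'
from h import *
b=snap('scene','pics/scene3.png')['image'][180:300,140:280];a=load('pics/scene0.npz')['image'][180:300,140:280]
cv2.imwrite('pics/c3.png',np.hstack([cv2.resize(a,(395,340)),cv2.resize(b,(395,340))])[:,:,::-1])
rel((.5672,.175,.30),(.5672,.175,.12),(.5672,.175,.08))
E
```

```text
time: 5.2
tool_pos: [0.5327, -0.2131, 0.1992]
ee_rot: [-1.574, 0.001, 1.444]
wrist_force: [-3.8, 2.1, 14.8]
width: 0.0002
time: 5.8
tool_pos: [0.5329, -0.2133, 0.3101]
ee_rot: [-1.572, 0.0, 1.444]
wrist_force: [-0.9, 0.4, -0.8]
width: 0.0002
t 5.85 tcp [ 0.5324 -0.213   0.3086] rot [-1.569e+00 -1.000e-03  1.444e+00] F [-0.88 -0.88 -0.02] w 0.0003
(0.5672, 0.175, 0.3) -> [389.3   9.   14.5]
(0.5672, 0.175, 0.12) -> [389.1 189.   14.1]
(0.5672, 0.175, 0.08) -> [389.1 229.   14. ]
```

View pics/c3.png

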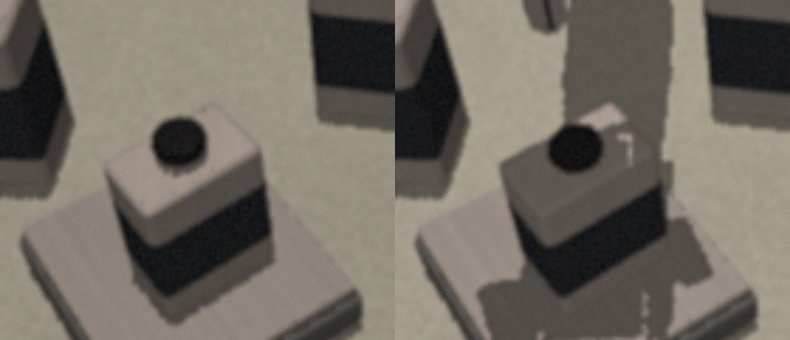

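In the crop the cap sits lower than before, the raised gap has closed, and the tin has not moved. On to the round key.

```bash
python3 -m handwheel '[{"delta_pos":[48,0,2],"yaw":0},{"delta_pos":[96,0,4],"yaw":0},{"delta_pos":[144,0,6],"yaw":0},{"delta_pos":[192,0,8],"yaw":0},{"delta_pos":[240,0,10],"yaw":0},{"delta_pos":[288,0,12],"yaw":0},{"delta_pos":[336,0,13],"yaw":0},{"delta_pos":[384,20,14],"yaw":0},{"delta_pos":[389,65,14],"yaw":0},{"delta_pos":[389,110,14],"yaw":0},{"delta_pos":[389,155,14],"yaw":0},{"delta_pos":[389,190,14],"yaw":0}]'
python3 -m handwheel '[{"delta_pos":[0,0,0],"yaw":0},{"delta_pos":[0,0,0],"yaw":0}]'
python3 - <<'E'
from h import *
rel((.5672,.175,.075),(.5672,.175,.061),(.5672,.175,.053))
E
```

```text
time: 7.05
tool_pos: [0.5645, 0.1744, 0.1138]
ee_rot: [-1.563, 0.003, 1.445]
wrist_force: [-0.3, -0.0, -0.2]
width: 0.0006
time: 7.25
tool_pos: [0.5666, 0.1744, 0.1187]
ee_rot: [-1.567, 0.001, 1.444]
wrist_force: [0.3, 1.5, 0.1]
width: 0.0004
t 7.25 tcp [0.5666 0.1744 0.1187] rot [-1.567e+00  1.000e-03  1.444e+00] F [0.31 1.49 0.07] w 0.0004
(0.5672, 0.175, 0.075) -> [ 0.8 43.7 -0.7]
(0.5672, 0.175, 0.061) -> [ 0.8 57.7 -0.7]
(0.5672, 0.175, 0.053) -> [ 0.8 65.7 -0.7]
```

```bash
python3 -m handwheel '[{"delta_pos":[0.5,15,0],"yaw":0},{"delta_pos":[0.5,30,0],"yaw":0},{"delta_pos":[0.5,40,0],"yaw":0},{"delta_pos":[0.5,46,0],"yaw":0},{"delta_pos":[0.5,46,0],"yaw":0},{"delta_pos":[0.5,46,0],"yaw":0}]'
python3 - <<'E'
from h import *
s=snap('wrist','pics/wrist4.png');b=snap('scene','pics/scene4.png')
rel((.5672,.175,.061),(.5672,.175,.053))
cv2.imwrite('pics/c4.png',np.hstack([cv2.resize(s['image'][130:330,180:380],(390,390)),cv2.resize(b['image'][170:290,290:430],(400,390))])[:,:,::-1])
E
```

```text
time: 7.85
tool_pos: [0.568, 0.1751, 0.0747]
ee_rot: [-1.571, -0.0, 1.444]
wrist_force: [-1.1, 0.3, 0.6]
width: 0.0003
t 7.95 tcp [0.5683 0.1752 0.0752] rot [-1.572e+00 -1.000e-03  1.444e+00] F [-0.24 -0.1   0.77] w 0.0004
(0.5672, 0.175, 0.061) -> [-0.4 14.2  1.1]
(0.5672, 0.175, 0.053) -> [-0.4 22.2  1.1]
```

View pics/c4.png

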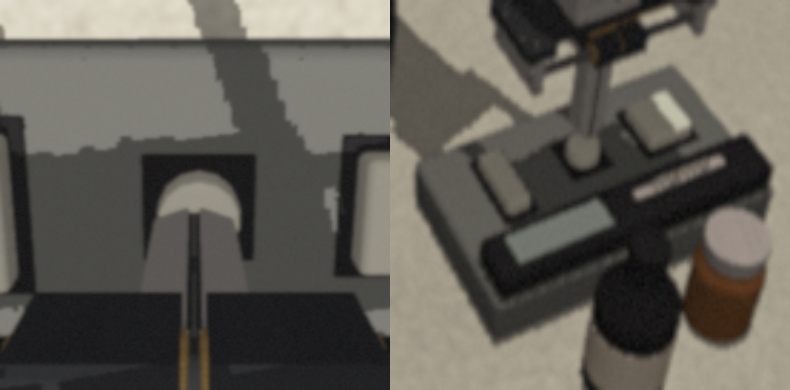

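The fingers are above the round key: it's centred in the wrist view, and the square and bar keys are well to the sides. Pressing now.

```bash
python3 -m handwheel '[{"delta_pos":[0,5,0.5],"yaw":0},{"delta_pos":[0,10,0.5],"yaw":0},{"delta_pos":[0,13,0.5],"yaw":0},{"delta_pos":[0,16,0.5],"yaw":0},{"delta_pos":[0,19,0.5],"yaw":0},{"delta_pos":[0,21,0.5],"yaw":0},{"delta_pos":[0,22,0.5],"yaw":0},{"delta_pos":[0,22,0.5],"yaw":0}]'
python3 -m handwheel '[{"delta_pos":[0,1,0],"yaw":0},{"delta_pos":[0,2,0],"yaw":0},{"delta_pos":[0,2,0],"yaw":0}]'
python3 -m handwheel '[{"delta_pos":[0,1,0],"yaw":0},{"delta_pos":[0,2,0],"yaw":0},{"delta_pos":[0,2,0],"yaw":0}]'
```

```text
time: 8.75
tool_pos: [0.5671, 0.1751, 0.0532]
ee_rot: [-1.57, 0.0, 1.444]
wrist_force: [-3.9, -1.4, 6.0]
width: 0.0004
time: 9.05
tool_pos: [0.5671, 0.1752, 0.0531]
ee_rot: [-1.571, -0.0, 1.444]
wrist_force: [-6.6, -2.1, 11.8]
width: 0.0006
time: 9.35
tool_pos: [0.5672, 0.1752, 0.0529]
ee_rot: [-1.572, -0.0, 1.444]
wrist_force: [-9.5, -1.5, 19.7]
width: 0.0006
```

The round key is at its stop: z is 0.053 and the force rises without further travel. Lifting and moving to the bar key.

```bash
python3 -m handwheel '[{"delta_pos":[0,-10,0],"yaw":0},{"delta_pos":[0,-35,0],"yaw":0},{"delta_pos":[0,-55,0],"yaw":0},{"delta_pos":[0,-55,0],"yaw":0},{"delta_pos":[0,-55,0],"yaw":0}]'
python3 - <<'E'
from h import *
rel((.558,.096,.11),(.558,.096,.075))
E
```

```text
time: 9.85
tool_pos: [0.5675, 0.1752, 0.103]
ee_rot: [-1.571, -0.0, 1.444]
wrist_force: [-0.8, -0.5, -0.9]
width: 0.0005
t 9.85 tcp [0.5675 0.1752 0.103 ] rot [-1.571 -0.     1.444] F [-0.81 -0.46 -0.92] w 0.0005
(0.558, 0.096, 0.11) -> [-79.8  -7.1  -0.6]
(0.558, 0.096, 0.075) -> [-79.8  27.9  -0.5]
```

```bash
python3 -m handwheel '[{"delta_pos":[-25,-4,0],"yaw":0},{"delta_pos":[-55,-4,0],"yaw":0},{"delta_pos":[-80,-4,0],"yaw":0},{"delta_pos":[-80,-4,0],"yaw":0},{"delta_pos":[-80,15,0],"yaw":0},{"delta_pos":[-80,28,0],"yaw":0},{"delta_pos":[-80,28,0],"yaw":0},{"delta_pos":[-80,28,0],"yaw":0}]'
python3 - <<'E'
from h import *
s=snap('wrist','pics/wrist5.png');b=snap('scene','pics/scene5.png')
rel((.558,.096,.061),(.558,.096,.053))
cv2.imwrite('pics/c5.png',np.hstack([cv2.resize(s['image'][130:330,180:380],(390,390)),cv2.resize(b['image'][170:290,290:430],(400,390))])[:,:,::-1])
E
```

```text
time: 10.65
tool_pos: [0.5566, 0.0964, 0.0744]
ee_rot: [-1.569, 0.0, 1.445]
wrist_force: [0.4, -0.5, 0.2]
width: 0.0005
t 10.75 tcp [0.5576 0.0963 0.0759] rot [-1.572 -0.     1.445] F [-0.39  0.33  0.73] w 0.0007
(0.558, 0.096, 0.061) -> [-0.3 14.9 -0.4]
(0.558, 0.096, 0.053) -> [-0.3 22.9 -0.4]
```

View pics/c5.png

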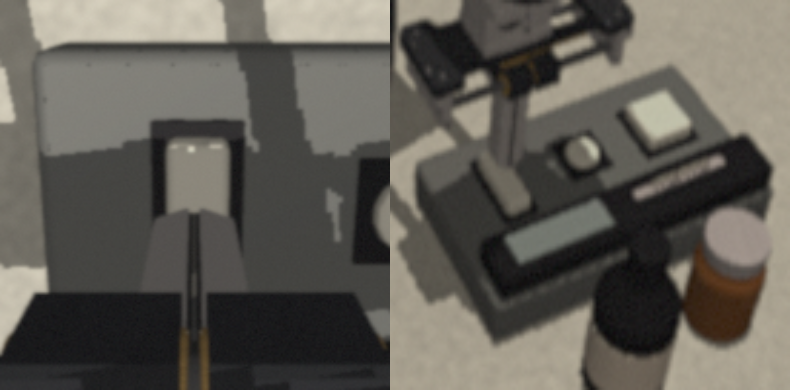

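The fingers are centred on the bar key in the wrist view, the round key is visibly down, and the square key is still up. Pressing now.

```bash
python3 -m handwheel '[{"delta_pos":[0,5,0],"yaw":0},{"delta_pos":[0,10,0],"yaw":0},{"delta_pos":[0,13,0],"yaw":0},{"delta_pos":[0,16,0],"yaw":0},{"delta_pos":[0,19,0],"yaw":0},{"delta_pos":[0,21,0],"yaw":0},{"delta_pos":[0,22,0],"yaw":0},{"delta_pos":[0,22,0],"yaw":0}]'
python3 -m handwheel '[{"delta_pos":[0,1,0],"yaw":0},{"delta_pos":[0,2,0],"yaw":0},{"delta_pos":[0,2,0],"yaw":0}]'
python3 -m handwheel '[{"delta_pos":[0,1,0],"yaw":0},{"delta_pos":[0,2,0],"yaw":0},{"delta_pos":[0,2,0],"yaw":0}]'
python3 -m handwheel '[{"delta_pos":[0,-10,0],"yaw":0},{"delta_pos":[0,-40,0],"yaw":0},{"delta_pos":[0,-85,0],"yaw":0},{"delta_pos":[0,-130,0],"yaw":0},{"delta_pos":[0,-175,0],"yaw":0},{"delta_pos":[0,-215,0],"yaw":0},{"delta_pos":[0,-245,0],"yaw":0},{"delta_pos":[0,-245,0],"yaw":0},{"delta_pos":[0,-245,0],"yaw":0}]'
python3 - <<'E'
from h import *
b=snap('scene','pics/scene6.png');t=snap('top','pics/top6.png');snap('wrist','pics/wrist6.png')
rel()
a=load('pics/scene0.npz')
f=lambda i:cv2.resize(i[170:350,140:430],(395,245))
T0=load('pics/top0.npz')['image'][100:270,130:430];T=t['image'][100:270,130:430]
g=lambda i:cv2.resize(i,(395,224))
cv2.imwrite('pics/c6.png',np.vstack([np.hstack([f(a['image']),f(b['image'])]),np.hstack([g(T0),g(T)])])[:,:,::-1])
E
```

```text
time: 11.55
tool_pos: [0.5571, 0.0958, 0.0535]
ee_rot: [-1.571, -0.0, 1.444]
wrist_force: [-2.6, 0.3, 3.1]
width: 0.0003
time: 11.85
tool_pos: [0.5571, 0.0958, 0.0531]
ee_rot: [-1.571, -0.0, 1.444]
wrist_force: [-4.4, 0.0, 9.1]
width: 0.0004
time: 12.15
tool_pos: [0.5572, 0.0958, 0.0529]
ee_rot: [-1.572, -0.0, 1.444]
wrist_force: [-8.6, -1.0, 17.2]
width: 0.0004
time: 13.05
tool_pos: [0.5577, 0.0958, 0.2941]
ee_rot: [-1.572, -0.0, 1.444]
wrist_force: [0.2, -0.4, -0.0]
width: 0.0007
t 13.2 tcp [0.5565 0.0957 0.2916] rot [-1.566e+00  1.000e-03  1.444e+00] F [ 0.56  0.44 -0.1 ] w 0.0001
```

View pics/c6.png

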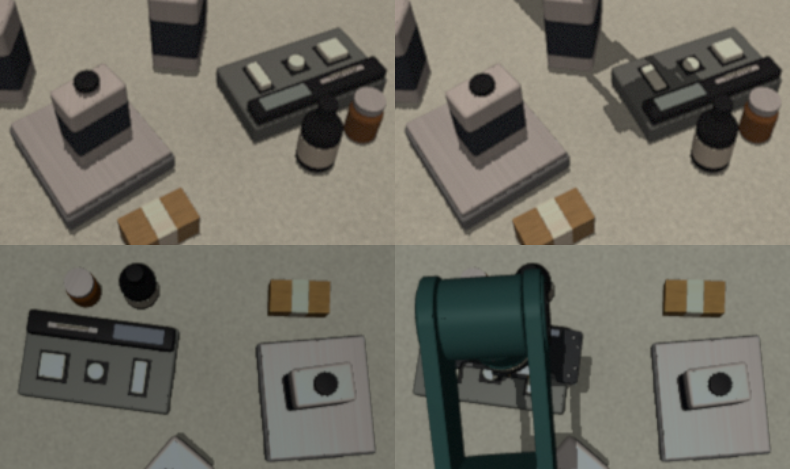

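View pics/wrist6.png

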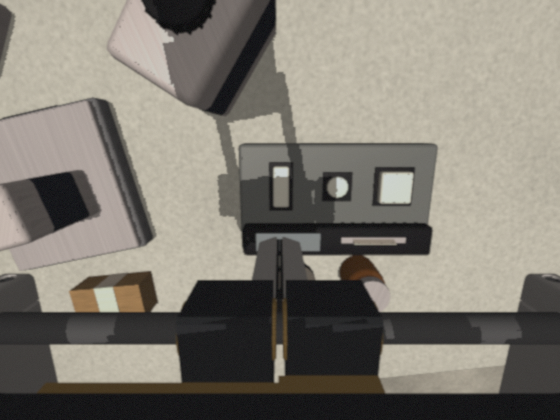

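Comparing before and after: the cap, round key and bar key are down and the square key is still up. The tin, bottle, carton and jar have not moved, and the arm is clear at z of about 0.29. Handing in.

```bash
python3 - <<'E'
from bench import robot
print(robot.close_job())
E
```

```text
the job is handed in; nothing more can be done
None
```

I did the job in the set order with closed fingers and handed it in at about 13 s. No verdict was reported, so what follows is from my own checks.

| Press | Fingertip height at the stop | Expected height | Force when released |
|---|---|---|---|
| Tin's cap | 0.199 m | 0.199 m | 15 N |
| Round key | 0.053 m | 0.053 m | 20 N |
| Bar key | 0.053 m | 0.053 m | 17 N |

At each stop I pressed on and the force rose without further travel.

**Last checks:** The final pictures show the cap and both keys down, and the square key still up. The tin, bottle, carton and jar show no visible shift. The arm is clear of everything, with the fingertips at z of about 0.29 m and a wrist force near zero.

**Disagreements:** Triangulating from two views put the cap at 0.196 m, against the 0.207 m it must have been. The rays met the disc's side, so I used the given height. The wrist camera put the cap about 4 mm nearer the robot, which is within the cap's 19 mm radius. In the final top view the arm hides most of the printer and the jar. I checked those in the scene picture, plus the wrist picture for the keys.

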